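# Swing the vial heating block round its post and park it under the shelf

## Task

The flat vial heating block on the lab bench is held at one corner by a steel lug on an upright post. Leaving it standing on the bench with the lug on its post, push its free opposite corner away from you and round the post, about a quarter turn counter-clockwise seen from above, until it stands at rest under the wire shelf with its side flush along the aluminium stop rail. Do not disturb the jar, the mouse or the beaker.

Things in the scene. Friction and masses are not known exactly. Their poses are not given: they have to be found in the camera images.
- station: Fixed docking station. Origin: axis of its upright steel pivot post (13 mm diameter, 60 mm tall) at bench level; z up; x points away from the robot (to within about 12 degrees), y to its left. Stop rail and wire shelf belong to it.
- rail (a point): Stop rail: fixed aluminium bar, 80 mm long (station x), 12 mm thick, 50 mm tall. Point: middle of its contact face, half-way up, at station (80, -10, 25) mm; the face looks to station -y. Axes as station.
- shelf_edge (a point): Wire shelf overhead: middle of its front rod (8 mm diameter, underside 290 mm above the bench), at station x = 10 mm. The shelf runs 150 mm from here to +x, 280 mm to each side, open below on the robot's side; uprights only at the back corners. A tool pointing straight down does not fit beneath; one leaning 30 to 40 degrees, tips forward (+x), does.
- module: Loose vial heating block: white box, dark top, 130 (its x) x 110 (its y) x 45 mm tall, 0.55 to 1 kg. Origin: axis of its corner lug's hole, at the underside; lug 40 x 40 mm, 8 to 20 mm up, 2.5 mm play on the post. Box spans x -141 to -11, y -121 to -11 mm. Starts within 17 degrees of the station's axes; parked, its x points along station +y and its face x = -11 lies on the rail.
- free_corner (a point): The block's free corner, opposite the lug, at (-141, -121, 22.5) mm in the block's frame. Pushing beside it on the face x = -141 mm (the robot's side at the start, the right side when parked) turns the block counter-clockwise; a few newtons are enough.
- module_center (a point): Centre of the heating block's box, 22.5 mm above its underside.
- jar_mid (a point): Bystander: upright jar, 60 mm diameter, 90 mm tall; point half-way up.
- mouse_mid (a point): Bystander: grey computer mouse, 105 x 60 x 33 mm; point half-way up.
- beaker_mid (a point): Bystander: empty glass beaker, 70 mm across, 80 mm tall; point half-way up.
Not all that is in view belongs to the job. Of the things that look like the module, take the one that is farthest to the robot's left at the start.

How it is judged (in metres and radians):
At the end, for the whole second after the job is handed in: The heating block is at rest, flat on the bench with its lug on the post, its face along the stop rail within 4 degrees and on the far side of the post, to the right of the rail; jar, mouse and beaker within 25 mm of where they stood (angle between the x axis of module and the y axis of station, either way round below 0.07 rad and x of module_center in the frame of station above 0.04 m and y of module_center in the frame of station below -0.05 m and horizontal distance between module and station below 0.008 m and height (world z) of module below 0.006 m and angle between module's own z axis and vertical below 0.05 rad and linear speed of module below 0.01 m/s and angular speed of module below 0.05 rad/s and distance of each of jar_mid, mouse_mid, beaker_mid from where it was at the start of the episode below 0.025 m); the robot touches nothing.
It fails at once if the lug comes off the post, or the block is lifted more than 12 mm or tipped more than 10 degrees (horizontal distance between module and station above 0.01 m or height (world z) of module above 0.012 m or angle between module's own z axis and vertical above 0.175 rad).
It fails at once if the jar, the mouse or the beaker is moved more than 25 mm (distance of any of jar_mid, mouse_mid, beaker_mid from where it was at the start of the episode above 0.025 m).
It also fails if it takes over 56 s, if anything falls off the work surface, if the arm or the gripper's body presses on something with over 40 N, if the wrist force passes 120 N, or if a joint passes its speed limit or range.

## Robot

A 6-joint arm with a two-finger parallel gripper is mounted at the origin on the work surface. World frame = base frame: x ahead of the robot, y to its left, z up, the work surface at z = 0. Lengths are in m, angles in degrees, forces in N, time in s.
With the tool pointing down it reaches from about 0.325 to 0.85 m from the base axis. Payload 15.5 kg.
Tool frame: the origin (TCP) lies midway between the tips of the shut fingers; the grasp point (between the pads) lies 19 mm behind it (arm.grip_point_offset is the z of the grasp point in the tool frame, in m); z points along the fingers, y is the line along which they close (so a half turn about z gives the same grasp; the last joint's range is limited). The gripper opens to 91 mm and grips with 3 to 60 N. Pads are 32 mm wide; open, the fingers measure 118 mm over their backs; the gripper's body (76 mm by 178 mm) begins 60 mm behind the grasp point.
Start: joints at [-73.654, 28.281, 77.091, -0, 74.628, -5.472], TCP at [0.232, -0.58, 0.214] pointing down, gripper open.
Joint ranges: [-166.48, 166.48], [-47.26, 123.95], [12.59, 153.08], [-70.14, 250.14], [6.76, 159.57], [-176.63, 176.63]. Speed limits (degrees/s): [108.29, 108.29, 147.25, 172.46, 172.46, 172.46].

## Interface

Orientations are given as a 3x3 rotation matrix whose columns are the frame's x, y, z axes.
In Python, from rig import arm gives the robot as it stands. Calls block until the motion is done:
- arm.move_to(position, orientation): joint-space move of the TCP to a pose.
- arm.move_l(position, orientation=None, feed=0.15): straight line of the TCP; orientation=None keeps the orientation; feed is the mean speed in m/s.
- arm.move_joints(angles): joint-space move.
- arm.grip(opening): finger opening in m; the grip force is fixed at half the most; returns when the fingers have stopped.
- arm.sleep(seconds).
- arm.solve_ik(position, orientation): joint angles nearest the present ones, or None.
- arm.snapshot(name): name is "scene" or "top"; returns the picture (400x640x3 uint8, red, green, blue); there is no depth.
- arm.get_calibration(name): a dict with "intrinsics" (3x3 intrinsics, pixels), "cam_to_world" (4x4, takes a point from camera to world coordinates). Camera axes: x right, y down, z forward; pixel columns grow to the right and rows downward; lengths in m; the calibration is good to about 2 mm. A picture is of the moment at which its call begins. get_calibration takes no time and is no camera call.
A pose or a line that the arm cannot do raises arm.Unreachable and nothing moves.
- arm.sign_off(): hands the job in; it is judged then, once.
Readings, each from a call of its own:
- arm.current_t(): time.
- arm.current_joint_positions(): joint angles.
- arm.current_dq(): joint speeds.
- arm.current_tau(): joint torques, N m.
- arm.current_ee_pos(): TCP position.
- arm.current_tool_rot(): TCP orientation.
- arm.current_force(): force on the tool from outside, world axes, zero at the start.
- arm.current_torque(): the same for the moment, N m.
- arm.current_width(): finger opening in m.
- arm.current_grasp_force(): force on a finger pad.
Only numpy, scipy, OpenCV 4.12 (cv2) and the standard library are available. Lean on these libraries where they do the work, as an engineer would, in place of code of your own. Each camera call takes 0.05 s, during which the arm holds its last target. There are 200 camera calls.

## Working session

There is one attempt and no reset: what is moved stays moved. The work goes in short steps, each a Python script; the robot and the scene stay as the last script left them, time stands still between calls to the robot, and variables do not carry over. Pictures are saved under pics/ and viewed, at most 10 in all, crops included, and the job is handed in when it is done.

```bash
mkdir -p pics; python3 - <<'E'
from rig import arm
import cv2
for n in("scene","top"):
    im=arm.snapshot(n); cv2.imwrite(f"pics/{n}0.png",cv2.cvtColor(im,cv2.COLOR_RGB2BGR))
    c=arm.get_calibration(n); print(c["intrinsics"],c["cam_to_world"])
print(arm.current_t())
E
```

```text
[[432.61690026   0.         323.66293005]
 [  0.         432.61690026 190.92679349]
 [  0.           0.           1.        ]] [[-0.40055978  0.65134768 -0.64443623  1.35407478]
 [ 0.91607498  0.27015071 -0.29635322  0.28562712]
 [-0.01893407 -0.70905909 -0.70489482  1.15860705]
 [ 0.          0.          0.          1.        ]]
[[510.4154675    0.         313.8106372 ]
 [  0.         510.4154675  200.80995005]
 [  0.           0.           1.        ]] [[-0.01662418 -0.98208817  0.18768716  0.14369023]
 [-0.99984332  0.0151869  -0.00909332 -0.09191065]
 [ 0.00608005 -0.18780893 -0.98218676  1.83730273]
 [ 0.          0.          0.          1.        ]]
0.1
```

View pics/scene0.png

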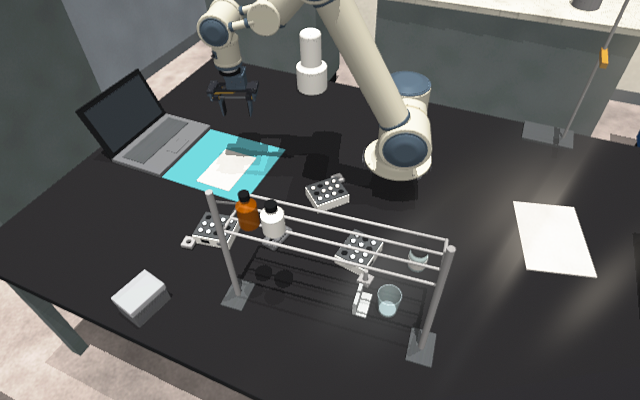

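View pics/top0.png

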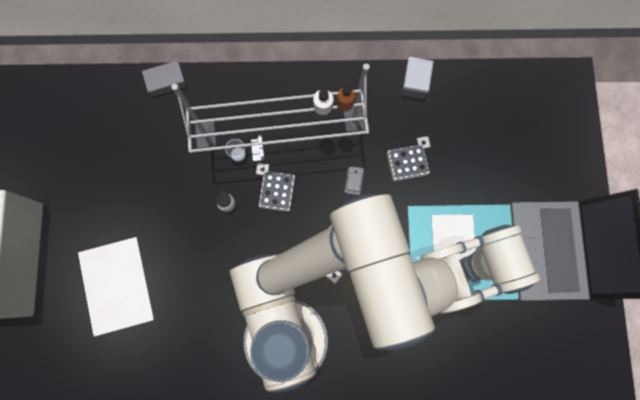

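The target is the block at about (277,190) in the top view, with its lug and post at (262,169) and the rail at about (258,148). The beaker is at (235,150), the jar at (226,203) and the mouse at (354,180). I'll enlarge both views.

```bash
python3 - <<'E'
import cv2
a=cv2.imread("pics/top0.png")[85:225,180:380]; cv2.imwrite("pics/c1.png",cv2.resize(a,None,fx=4,fy=4,interpolation=cv2.INTER_CUBIC))
a=cv2.imread("pics/scene0.png")[180:330,240:440]; cv2.imwrite("pics/c2.png",cv2.resize(a,None,fx=4,fy=4,interpolation=cv2.INTER_CUBIC))
E
```

```text
(no output)
```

View pics/c1.png

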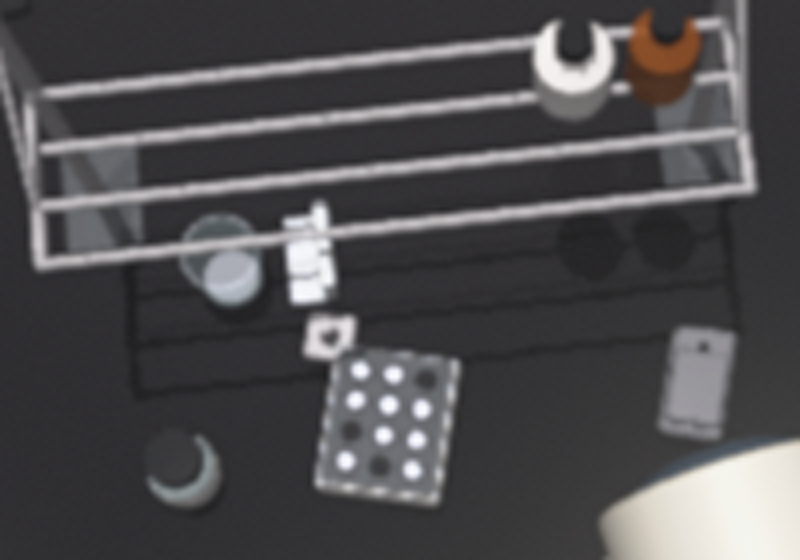

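View pics/c2.png

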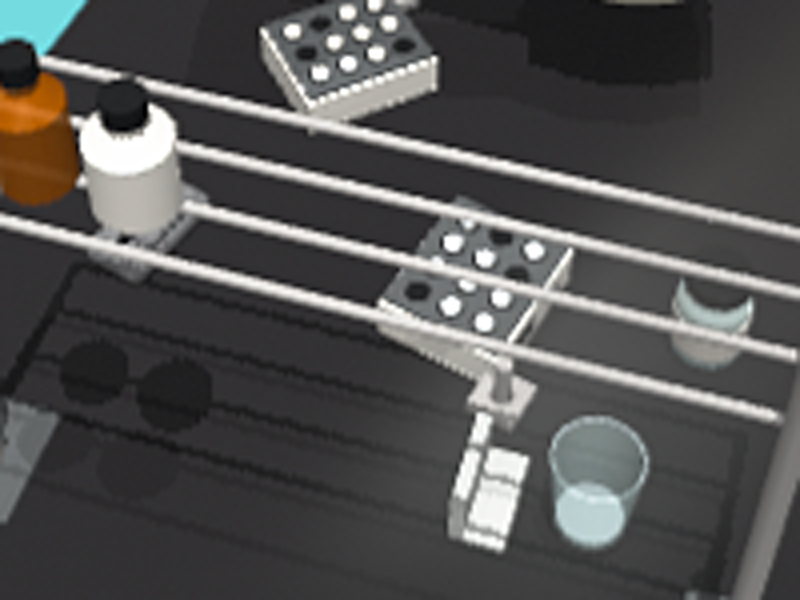

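```bash
cat > h.py <<'E'
import numpy as np
from rig import arm
def ray(cam,px,z):
    c=arm.get_calibration(cam);T=c["cam_to_world"]
    d=T[:3,:3]@np.linalg.solve(c["intrinsics"],[*px,1]);o=T[:3,3]
    return (o+d*(z-o[2])/d[2])[:2]
C=lambda p:np.array(p)/4+[180,85]   # top crop c1
S=lambda p:np.array(p)/4+[240,180]  # scene crop c2
def rot(a): return np.array([[np.cos(a),-np.sin(a)],[np.sin(a),np.cos(a)]])
def fit(local,world):
    l=np.array(local);w=np.array(world);lc=l-l.mean(0);wc=w-w.mean(0)
    a=np.arctan2((lc[:,0]*wc[:,1]-lc[:,1]*wc[:,0]).sum(),(lc*wc).sum())
    t=w.mean(0)-rot(a)@l.mean(0)
    return a,t,w-(l@rot(a).T+t)
E
python3 - <<'E'
from h import *
np.set_printoptions(precision=4,suppress=True)
W=[ray("top",C(p),.045) for p in[(343,347),(460,358),(437,503),(317,488)]]
L=np.array([(-11,-11),(-11,-121),(-141,-121),(-141,-11)])/1e3
a,t,r=fit(L,W);print("module top",np.degrees(a),t,r.tolist())
W=[ray("scene",S(p),.045) for p in[(380,305),(573,249)]]
print("scene corners TR,BL",W,"pred",[rot(a)@L[i]+t for i in(1,3)])
A,B=ray("top",C((40,264)),.294),ray("top",C((752,188)),.294)
print("rod",A,B,np.degrees(np.arctan2(*(A-B)[::-1]))-90, "mid",(A+B)/2)
A,B=ray("scene",(240,226),.294),ray("scene",S((778,416)),.294)
print("post top",ray("top",C((331,336)),.06),ray("scene",S((493,352)),.06),"lug",ray("top",C((330,338)),.02))
for n,p,z in[("jar cap",(175,458),.09),("jar base",(187,482),.0),("mouse",(698,382),.03),("beaker base",(232,280),0),("beaker top",(220,250),.08)]:print(n,ray("top",C(p),z))
print("mouse corners",[ray("top",C(p),.02) for p in[(675,328),(735,330),(722,437),(660,432)]])
print("rail top",[ray("top",C(p),.05) for p in[(318,203),(330,232)]])
print("rail scene top",[ray("scene",S(p),.05) for p in[(483,420),(492,420),(452,508),(465,510)]])
E
```

```text
module top -8.72026105510152 [0.6096 0.0755] [[-0.0013273756311183993, -0.002939027267735164], [0.003536700884689825, 0.000261258743422782], [-0.0003784526392884846, 0.0023081194191506144], [-0.0018308726142828857, 0.000369649105161754]]
scene corners TR,BL [array([ 0.5912, -0.0318]), array([0.4786, 0.0913])] pred [array([ 0.5804, -0.0425]), array([0.4686, 0.086 ])]
rod [0.6034 0.2789] [ 0.6574 -0.2812] 5.509284748076155 mid [ 0.6304 -0.0011]
post top [0.6023 0.0728] [0.6088 0.0688] lug [0.6107 0.0774]
jar cap [0.4871 0.2055]
jar base [0.4823 0.2095]
mouse [ 0.5619 -0.2578]
beaker base [0.6729 0.1706]
beaker top [0.6778 0.1702]
mouse corners [array([ 0.6154, -0.2392]), array([ 0.6127, -0.2942]), array([ 0.5126, -0.2789]), array([ 0.5181, -0.2226])]
rail top [array([0.7301, 0.0858]), array([0.7024, 0.0748])]
rail scene top [array([0.6622, 0.0807]), array([0.6596, 0.0869]), array([0.7396, 0.0856]), array([0.7375, 0.0947])]
```

```bash
cat >> h.py <<'E'
P=np.array([.609,.0745]); A0=np.radians(-8.7); YS=np.radians(5.5); AF=YS+np.pi/2
HX,HY=.014,.015
def R(lean,yaw=YS):
    s,c=np.sin(lean),np.cos(lean)
    M=np.array([[c,0,s],[0,-1,0],[s,0,-c]])   # z=(s,0,-c), y=-y
    Z=np.eye(3);Z[:2,:2]=rot(yaw);return Z@M
def pose(a,gap=0,z=.022,lean=None,cy=-.098):
    "tool pose that touches the block's pushed face when the block has yaw a"
    f=np.clip((a-A0)/(np.radians(55)-A0),0,1)
    if lean is None: lean=np.radians(8+28*f)
    n=rot(a-YS).T[0]*0+rot(a-YS)@[1,0]
    h=HX*abs(n[0])+HY*abs(n[1])
    p=P+rot(a)@[-.141-h-gap,cy]
    return np.array([*p,z]),R(lean)
E
python3 - <<'E'
from h import *
np.set_printoptions(precision=3,suppress=True)
print("decoy",[ray("scene",S(p),.045) for p in[(262,35),(437,62),(310,105),(400,0)]])
Rt=arm.current_tool_rot();print(Rt)
q=None
for d in np.arange(-8.7,105,10):
    p,r=pose(np.radians(d));print(d,p,arm.solve_ik(p,r))
for z in(.022,.2): 
    p,r=pose(A0,.03,z);print(p,arm.solve_ik(p,r))
E
```

```text
decoy [array([ 0.351, -0.249]), array([ 0.322, -0.088]), array([ 0.415, -0.172]), array([ 0.259, -0.149])]
[[ 0.928  0.372 -0.   ]
 [ 0.372 -0.928  0.001]
 [ 0.    -0.001 -1.   ]]
-8.7 [0.438 0.002 0.022] [ -9.278  31.322 121.012   5.95   20.027  69.767]
1.3000000000000007 [ 0.455 -0.027  0.022] [-14.146  31.821 122.252  16.4    14.81   54.895]
11.3 [ 0.475 -0.052  0.022] [-18.491  32.76  122.925  37.392  11.152  30.056]
21.3 [ 0.497 -0.074  0.022] [-22.199  34.093 123.035  68.09   10.432  -3.84 ]
31.3 [ 0.523 -0.092  0.022] [-24.939  35.775 122.451  92.917  12.653 -30.914]
41.3 [ 0.553 -0.105  0.022] [-26.615  37.723 121.386 108.04   16.222 -47.269]
51.3 [ 0.584 -0.113  0.022] [-27.248  39.878 120.05  118.049  20.247 -57.554]
61.3 [ 0.618 -0.114  0.022] [-25.959  40.909 116.691 116.845  20.109 -54.658]
71.3 [ 0.65  -0.109  0.022] [-23.574  41.397 112.416 110.002  17.696 -45.131]
81.3 [ 0.682 -0.097  0.022] [-20.852  42.023 108.488 102.998  15.532 -35.311]
91.3 [ 0.711 -0.08   0.022] [-17.886  42.7   104.985  95.743  13.561 -25.189]
101.3 [ 0.736 -0.061  0.022] [-15.026  43.388 101.84   87.437  11.906 -14.233]
[0.408 0.006 0.022] [ -9.327  30.626 125.146   7.155  16.614  68.452]
[0.408 0.006 0.2  ] [ -9.327   8.14  112.671   2.609  51.48   73.686]
```

```bash
sed -i 's/cy=-.098/cy=-.085/; s/8+28\*f/8+29*f/' h.py; python3 - <<'E'
from h import *
np.set_printoptions(precision=3,suppress=True)
for d in (51.3,71.3,95.5):
    p,r=pose(np.radians(d));print(d,p,arm.solve_ik(p,r))
arm.grip(0)
arm.move_to(*pose(A0,.03,.2)); arm.move_l(*pose(A0,.03),feed=.12)
print(arm.current_t(),arm.current_force())
arm.move_l(*pose(A0,.0),feed=.04)
for d in range(-4,30,4):
    arm.move_l(*pose(np.radians(d)),feed=.05); f=arm.current_force();print(d,arm.current_t(),f)
    if np.linalg.norm(f)>30: break
import cv2
ims=[cv2.cvtColor(arm.snapshot(n),cv2.COLOR_RGB2BGR) for n in("scene","top")]
cv2.imwrite("pics/m1.png",np.hstack([cv2.resize(ims[0][150:350,200:460],None,fx=1.5,fy=1.5),cv2.resize(ims[1][80:280,180:440],None,fx=1.5,fy=1.5)]))
E
```

```text
51.3 [ 0.574 -0.105  0.022] [-27.247  40.288 122.493 125.477  22.581 -65.354]
71.3 [ 0.638 -0.105  0.022] [-24.03   41.553 114.986 118.7    19.765 -54.532]
95.5 [ 0.709 -0.073  0.022] [-17.355  42.869 106.211 105.626  14.047 -34.688]
5.3333 [-0.403  0.713  1.308]
-4 6.6833 [-3.675 -2.142  1.077]
0 7.0917 [-0.274 -0.731 -1.345]
4 7.5 [-0.411 -1.333 -0.108]
8 7.8917 [-0.723 -0.733 -0.192]
12 8.2833 [-0.221 -0.553  0.002]
16 8.6917 [-1.487 -0.465  0.861]
20 9.0917 [-0.426 -0.609  0.593]
24 9.4833 [-0.381 -0.474 -0.558]
28 9.8833 [-0.691 -1.799  0.585]
```

View pics/m1.png

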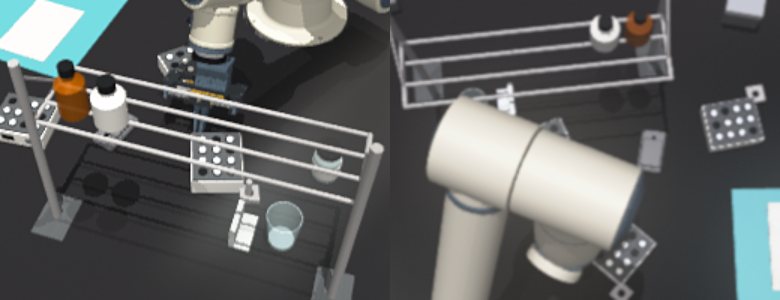

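The block is turning with the fingers: its face is now rotated and the lug is still on the post, at (250,190) in the left half. Next I'll push to just short of the rail.

```bash
python3 - <<'E'
from h import *
np.set_printoptions(precision=2,suppress=True)
for d in range(32,89,4):
    arm.move_l(*pose(np.radians(d)),feed=.05); f=arm.current_force();print(d,arm.current_t(),f)
    if np.linalg.norm(f)>15: break
import cv2
ims=[cv2.cvtColor(arm.snapshot(n),cv2.COLOR_RGB2BGR) for n in("scene","top")]
cv2.imwrite("pics/m2.png",cv2.resize(ims[0][130:330,220:460],None,fx=3,fy=3,interpolation=cv2.INTER_CUBIC))
E
```

```text
32 10.3833 [-0.96 -1.46 -0.32]
36 10.7833 [-0.35 -0.44  0.49]
40 11.1833 [-0.97 -0.66 -0.6 ]
44 11.5833 [ 0.09 -0.52 -0.27]
48 11.9833 [-0.15 -1.26 -0.76]
52 12.3917 [-0.01 -0.34  0.14]
56 12.8 [-0.62 -0.38 -0.4 ]
60 13.2083 [-1.07 -0.77  0.17]
64 13.6167 [-0.53 -1.17 -0.36]
68 14.025 [-0.64 -0.73  0.83]
72 14.4333 [ 0.99 -1.4  -0.31]
76 14.8417 [ 0.35 -0.92  0.05]
80 15.25 [ 0.7  -0.73 -0.92]
84 15.6583 [ 0.79 -0.69 -0.07]
88 16.0667 [ 0.3  -0.63  1.23]
```

View pics/m2.png

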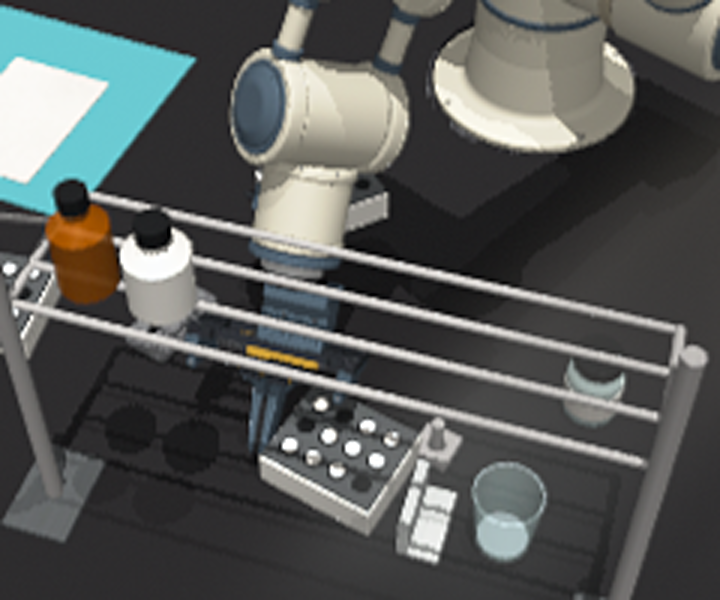

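The block is under the shelf, with its side at (395,490) still a few degrees off the rail at (415,500). The fingers at (262,420) are on the pushed face, and there is room under the rods. I'll close the rest in small steps until the force rises.

```bash
python3 - <<'E'
from h import *
import cv2
np.set_printoptions(precision=2,suppress=True)
d=88
while d<108:
    d+=.5; arm.move_l(*pose(np.radians(d)),feed=.02); arm.sleep(.1)
    f=np.mean([arm.current_force() for _ in range(3)],0);print(d,round(arm.current_t(),2),f)
    if -f[1]>9: break
im=cv2.cvtColor(arm.snapshot("scene"),cv2.COLOR_RGB2BGR)
cv2.imwrite("pics/m3.png",cv2.resize(im[220:330,290:430],None,fx=5,fy=5,interpolation=cv2.INTER_CUBIC))
E
```

```text
88.5 16.52 [-2.45 -1.87  0.57]
89.0 16.87 [-1.12 -1.97 -0.94]
89.5 17.22 [-1.13 -1.63 -0.54]
90.0 17.57 [-0.04 -2.45 -1.52]
90.5 17.92 [-0.85 -1.38 -1.92]
91.0 18.27 [ 0.2  -2.48 -1.28]
91.5 18.62 [-0.35 -2.18 -1.61]
92.0 18.97 [-0.09 -2.5  -1.47]
92.5 19.32 [ 0.59 -1.6  -1.6 ]
93.0 19.67 [ 0.28 -2.87 -1.14]
93.5 20.02 [ 0.65 -1.9  -1.96]
94.0 20.37 [ 1.07 -2.17 -2.53]
94.5 20.72 [ 1.68 -2.88 -0.54]
95.0 21.07 [ 2.38 -3.18 -1.81]
95.5 21.42 [ 2.77 -3.09 -1.26]
96.0 21.77 [-0.01 -2.74 -1.06]
96.5 22.12 [ 0.31 -3.06 -1.68]
97.0 22.47 [ 0.08 -1.8  -0.63]
97.5 22.82 [ 0.27 -3.49 -2.35]
98.0 23.17 [-0.3  -1.14 -1.16]
98.5 23.52 [ 0.16 -2.5  -1.03]
99.0 23.87 [ 0.79 -2.06 -2.53]
99.5 24.22 [ 0.48 -3.02 -0.78]
100.0 24.57 [-0.31 -3.34 -1.18]
100.5 24.92 [ 1.09 -3.16 -0.69]
101.0 25.27 [-0.3  -3.34  0.27]
101.5 25.62 [-0.27 -3.73  0.34]
102.0 25.97 [ 0.22 -4.48 -1.08]
102.5 26.32 [-2.22 -6.06  0.86]
103.0 26.67 [ -7.31 -12.77   3.17]
```

View pics/m3.png

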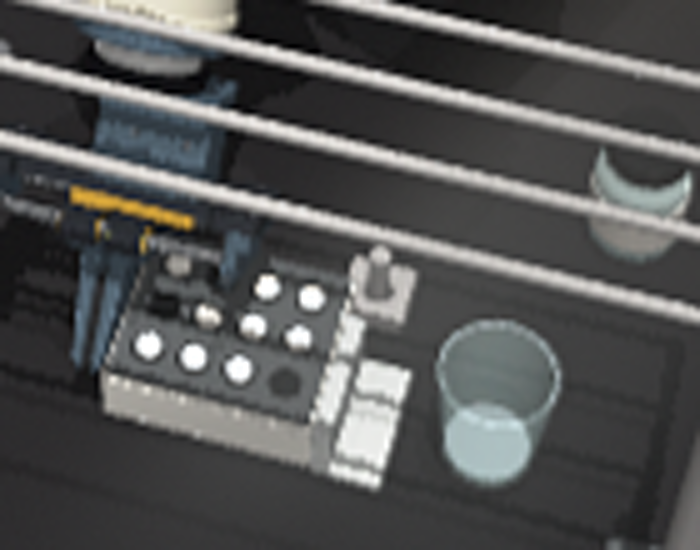

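The block's side lies flush on the rail, along the edge at (330,400), and the force rose on contact. The lug is on its post and the beaker hasn't moved. I'll retract and check.

```bash
python3 - <<'E'
from h import *
import cv2
p=arm.current_ee_pos();r=arm.current_tool_rot()
p=p+np.array([*(rot(YS)@[0,-.03]),0]); arm.move_l(p,feed=.04)
p=p-r[:,2]*.17; arm.move_l(p,feed=.1); 
p=p+np.array([-.12,-.03,.0]); arm.move_l(p,feed=.1)
arm.sleep(.3);print(arm.current_t(),arm.current_force(),p)
a=cv2.cvtColor(arm.snapshot("scene"),cv2.COLOR_RGB2BGR);b=cv2.cvtColor(arm.snapshot("top"),cv2.COLOR_RGB2BGR)
cv2.imwrite("pics/m4.png",np.hstack([cv2.resize(x,None,fx=2,fy=2,interpolation=cv2.INTER_CUBIC) for x in(a[180:330,240:440],b[85:235,190:390])]))
E
```

```text
31.1833 [ 0.31311856 -0.54167843  0.1999027 ] [ 0.50794593 -0.13063315  0.15770288]
```

View pics/m4.png

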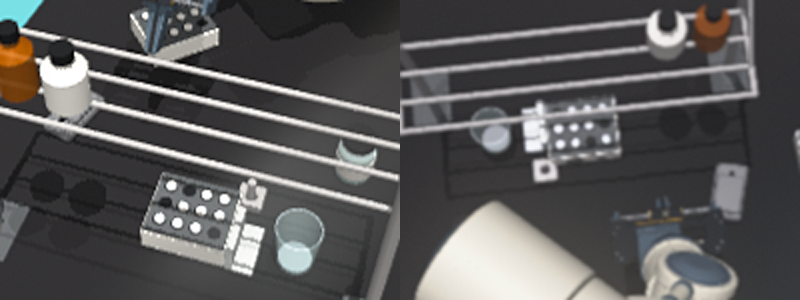

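The block stands flush on the rail under the shelf with its lug on the post. The beaker, jar and mouse are where they started, and the arm is clear.

```bash
python3 -c "
from rig import arm
print(arm.sign_off())"
```

```text
the job is handed in; nothing more can be done
None
```

The heating block is parked under the wire shelf with its side flush along the stop rail and its lug on the post; jar, mouse and beaker look unmoved in the last pictures, and I handed the job in at about 31 s (no verdict was returned).

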